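# Mount a stepped column in its two pipe clamps

## Task

Clamp the steel column onto the aluminium rail: lay it in the two lower clamp halves, thick part in the big one and slim part in the small one, then close each clamp with its own blue upper half over the tube and lay its own steel cover plate squarely on top, ready for the bolts. Set the column down without dropping or banging it, let go of everything, and leave the little glass vial standing where it is.

Things in the scene. Friction and masses are not known exactly. Their poses are not given: they have to be found in the camera images.
- column: Stepped steel column lying on its side, 336 mm long, 0.55 kg. Origin mid-length on the axis (16 mm above the bench at first), near the centre of mass; x runs to the thick end. Thick tube, 30 mm diameter, x -10..120 mm; slim tube, 18 mm, -120..-30; hexagons 32 mm across flats between them (-30..-10) and at both ends (120..148). x = +60 and -60 mm belong mid big and mid small clamp.
- clamp_big: Target: big blue lower clamp half fixed on the rail, at either end. 30 mm along x (the tube's direction), 60 mm along y, 30 mm high. Origin: centre of its underside, 30 mm above the bench. Its flat top is 30 mm above the origin, with a half-round trough of radius 15.8 mm along x for the 30 mm tube, whose axis comes to lie 29 mm above the origin.
- clamp_small: Target: small blue lower clamp half fixed on the rail 120 mm from the big one, same yaw. 30 mm along x (the tube's direction), 44 mm along y, 30 mm high (thicker steel pad below). Trough radius 9.8 mm for the 18 mm tube. Origin, flat top and height of the tube's axis as for the big one.
- rail: Aluminium profile fixed to the bench that carries both lower clamps on its middle line: 270 mm along x, 60 mm wide, 30 mm high, two small black feet on its -y side. Origin: centre of its underside.
- half_big: Big blue upper clamp half, lying groove down as it is used: 30 mm along x (the groove's direction), 60 mm along y, 24 mm high, groove radius 15.8 mm, 50 g. Origin: centre of its underside, the joint face, which when closed rests on the flat top of the big lower half, 30 mm above that one's origin. Symmetrical: either way round is right.
- half_small: Small blue upper clamp half, lying groove down: 30 mm along x (the groove's direction), 44 mm along y, 17 mm high, groove radius 9.8 mm, 30 g. Origin: centre of its underside, the joint face. Symmetrical: either way round is right.
- plate_big: Big flat steel cover plate with two bolt holes: 30 mm along x, 60 mm along y, 5 mm thick, 65 g. Origin: centre of its underside. It goes on the flat top of the big upper half, long side along long side; either way round is right.
- plate_small: Small flat steel cover plate with two bolt holes: 30 mm along x, 44 mm along y, 5 mm thick, 45 g. Origin: centre of its underside. It goes on the flat top of the small upper half, long side along long side.
- vial: Small capped glass vial standing upright, 26 mm diameter, 55 mm high, loose; origin at the centre of its underside. Leave it standing. Other odds and ends on the bench are under 55 mm high; the pumps in the far corners are 150 mm high.
Things that resemble listed ones, but are neither listed nor needed, are in the scene too. What is shaped like the plate_small but red or yellow is not meant. What is shaped like the half_small but yellow is not meant.

How it is judged:
By the outcome, as a careful person would: the job done as asked, in the order asked, and still so for the second after the job is handed in, with the robot touching nothing.
It also fails if it takes over 125 s, if anything falls off the work surface, if the arm or the gripper's body presses on something with over 40 N, if the wrist force passes 120 N, or if a joint passes its speed limit or range.

## Robot

A 6-joint arm with a two-finger parallel gripper is mounted at the origin on the work surface. World frame = base frame: x ahead of the robot, y to its left, z up, the work surface at z = 0. Lengths are in mm, angles in degrees, forces in N, time in s.
With the tool pointing down it reaches from about 350 to 875 mm from the base axis. Payload 15.5 kg.
Tool frame: the origin (TCP) lies between the finger pads; the fingertips stand 11 mm ahead of it and the grasp point (between the pads) lies 8 mm behind it; z points along the fingers, y is the line along which they close (so a half turn about z gives the same grasp; the last joint's range is limited). The gripper opens to 85 mm and grips with 20 to 120 N. Pads are 22 mm wide; open, the fingers measure 114 mm over their backs; the gripper's body (76 mm by 85 mm) begins 54 mm behind the grasp point. The pads swing forward as they close: fully open they stand 13 mm farther back than shut.
Start: joints at [-72.451, 28.281, 77.091, -0, 74.628, -5.472], TCP at [244.423, -575.225, 242.277] pointing down, gripper open.
Joint ranges: [-166.48, 166.48], [-47.26, 123.95], [12.59, 153.08], [-70.14, 250.14], [6.76, 159.57], [-176.63, 176.63]. Speed limits (degrees/s): [108.29, 108.29, 147.25, 172.46, 172.46, 172.46].

## Interface

Orientations are given as a 3x3 rotation matrix whose columns are the frame's x, y, z axes.
In Python, from cell import bot gives the robot as it stands. Calls block until the motion is done:
- bot.goto(position, orientation): joint-space move of the TCP to a pose.
- bot.servo_line(position, attitude=None, max_speed=150, max_force=None): straight line of the TCP; attitude=None keeps the orientation; max_speed is the mean speed in mm/s. With max_force (N) it stops when the force on the tool has changed by that much, and returns True; else False.
- bot.goto_joints(angles): joint-space move.
- bot.command_gripper(opening, f_grip=None): opening from 0.0 (shut) to 1.0 (fully open); f_grip is the grip in N (None keeps the last); returns when the fingers have stopped.
- bot.wait(seconds).
- bot.inverse_kinematics(position, orientation): joint angles nearest the present ones, or None.
- bot.grab_frame(name): name is "side" or "top"; returns (picture, depth): 420x560x3 uint8, blue, green, red; 420x560 float32, mm along the optical axis (not along the pixel's ray), 0 where there is no reading.
- bot.camera_model(name): a dict with "K" (3x3 intrinsics, pixels), "k1" (the pictures are not rectified: a ray, as slopes to the right and down, at radius r is drawn at 1 + k1 r^2 times it, then the intrinsics apply), "rvec" (rotation vector, rad) and "tvec" (3), from world to camera coordinates, as OpenCV has them. Camera axes: x right, y down, z forward; pixel columns grow to the right and rows downward; lengths in mm; the calibration is good to about 2 mm. A picture is of the moment at which its call begins. camera_model takes no time and is no camera call.
A pose or a line that the arm cannot do raises bot.IKError and nothing moves.
- bot.job_done(): hands the job in; it is judged then, once.
Readings, each from a call of its own:
- bot.current_time(): time.
- bot.current_joints(): joint angles.
- bot.current_qvel(): joint speeds.
- bot.current_effort(): joint torques, N m.
- bot.current_eef_pos(): TCP position.
- bot.current_tcp_rot(): TCP orientation.
- bot.current_ft_force(): force on the tool from outside, world axes, zero at the start.
- bot.current_moment(): the same for the moment, N m.
- bot.current_finger_gap(): opening from 0.0 (shut) to 1.0 (fully open).
- bot.current_grip_force(): force on a finger pad.
Only numpy, scipy, OpenCV 4.12 (cv2) and the standard library are available. Lean on these libraries where they do the work, as an engineer would, in place of code of your own. Each camera call takes 0.05 s, during which the arm holds its last target. There are 200 camera calls.

## Working session

There is one attempt and no reset: what is moved stays moved. The work goes in short steps, each a Python script; the robot and the scene stay as the last script left them, time stands still between calls to the robot, and variables do not carry over. Pictures are saved under pics/ and viewed, at most 14 in all, crops included, and the job is handed in when it is done.

```bash
ls; mkdir -p pics; python3 - <<'E'
from cell import bot
import cv2,numpy as np
for n in("top","side"):
    p,d=bot.grab_frame(n); cv2.imwrite(f"pics/{n}0.png",p); np.save(f"pics/{n}0.npy",d)
    m=bot.camera_model(n); R=cv2.Rodrigues(np.array(m["rvec"],float))[0]
    print(n,m["K"],m["k1"],"cam pos",-R.T@np.array(m["tvec"]).ravel(),R.round(3).tolist())
print(bot.current_time(),bot.current_tcp_rot())
E
```

```text
pics
top [[388.03061375   0.         280.50978104]
 [  0.         388.03061375 209.64310992]
 [  0.           0.           1.        ]] 0.029121074308031528 cam pos [340.32479686  30.61425086 945.58412914] [[-0.13, -0.991, -0.002], [-0.971, 0.128, -0.203], [0.201, -0.025, -0.979]]
side [[453.12537708   0.         281.14702881]
 [  0.         453.12537708 213.02802252]
 [  0.           0.           1.        ]] -0.02767406788780422 cam pos [459.11445943 705.1770079  759.79555783] [[-1.0, -0.029, -0.008], [-0.015, 0.727, -0.686], [0.025, -0.686, -0.728]]
0.1 [[ 9.20362960e-01  3.91065144e-01 -2.74368318e-04]
 [ 3.91065211e-01 -9.20362393e-01  1.03260907e-03]
 [ 1.51299131e-04 -1.05767104e-03 -9.99999429e-01]]
```

View pics/top0.png

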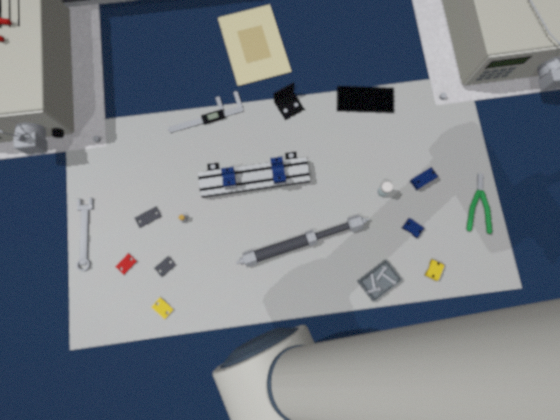

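View pics/side0.png

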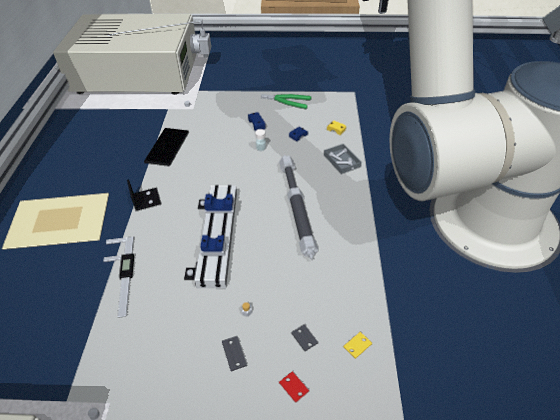

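Top view: rail at (255,177) with clamps at (229,177) and (278,170), and the column from (245,258) to (365,222), thick end left. The vial is at (388,188).

Blue upper halves: big (425,178), small (413,228); the yellow one at (435,270) is a decoy. Grey steel plates: big (148,217), small (165,266); red (127,263) and yellow (163,308) are decoys. One enlarged crop to confirm these.

```bash
cat > h.py <<'E'
import cv2,numpy as np
from cell import bot
class Cam:
    def __init__(s,n):
        m=bot.camera_model(n); s.K=np.array(m["K"]); s.k=m["k1"]; s.R=cv2.Rodrigues(np.array(m["rvec"],float))[0]; s.t=np.array(m["tvec"],float).ravel(); s.c=-s.R.T@s.t; s.rv=np.array(m["rvec"],float)
    def ray(s,uv):
        p=cv2.undistortPoints(np.array(uv,float).reshape(-1,1,2),s.K,np.array([s.k,0,0,0.]))[:,0]
        return np.c_[p,np.ones(len(p))]@s.R
    def plane(s,uv,z):
        r=s.ray(uv); return s.c+r*((z-s.c[2])/r[:,2])[:,None]
    def proj(s,P):
        return cv2.projectPoints(np.array(P,float).reshape(-1,1,3),s.rv,s.t,s.K,np.array([s.k,0,0,0.]))[0][:,0]
    def pts(s,d):   # depth image -> world points HxWx3
        v,u=np.mgrid[:d.shape[0],:d.shape[1]]
        r=s.ray(np.c_[u.ravel(),v.ravel()])
        return (s.c+r*d.reshape(-1,1)).reshape(*d.shape,3)
top=Cam("top"); side=Cam("side")
E
python3 - <<'E'
import cv2,numpy as np
t=cv2.imread("pics/top0.png");s=cv2.imread("pics/side0.png")
def c(i,x,y,w,h): return cv2.resize(i[y:y+h,x:x+w],(400,300),interpolation=cv2.INTER_CUBIC)
cv2.imwrite("pics/crop.png",np.vstack([np.hstack([c(t,190,125,128,96),c(s,150,170,160,120)]),np.hstack([c(t,370,150,120,140),c(t,100,195,100,130)])]))
from h import *
for n,C in(("top",top),("side",side)):
    P=C.pts(np.load(f"pics/{n}0.npy"))
    if n=="top": 
        for u,v in[(100,250),(229,170),(278,164),(388,188),(425,178),(413,228),(148,217),(165,266),(280,247),(311,237),(340,230)]: print((u,v),P[v,u].round(1))
    else:
        for u,v in[(215,205),(212,240),(260,140),(257,121),(234,352),(304,337),(300,220)]: print('side',(u,v),P[v,u].round(1))
E
```

```text
(100, 250) [ 4.927e+02  4.536e+02 -4.000e-01]
(229, 170) [633.9 117.4  59.4]
(278, 164) [ 6.36e+02 -5.00e-01  5.18e+01]
(388, 188) [ 541.9 -250.6   54.8]
(425, 178) [ 561.6 -353.9   25.5]
(413, 228) [ 444.5 -303.4   17.2]
(148, 217) [557.2 331.7   7.3]
(165, 266) [432.8 299.3   5.6]
(280, 247) [439.   20.5  31.5]
(311, 237) [453.2 -55.6  29.6]
(340, 230) [ 461.8 -127.8   22.1]
side (215, 205) [631.3   9.1  43.8]
side (212, 240) [623.6 113.   47.6]
side (260, 140) [ 546.6 -234.4   37.1]
side (257, 121) [ 561.9 -339.    22.3]
side (234, 352) [560.1 334.5   2.2]
side (304, 337) [434.9 301.7   1.7]
side (300, 220) [442.9  34.7  26.9]
```

View pics/crop.png

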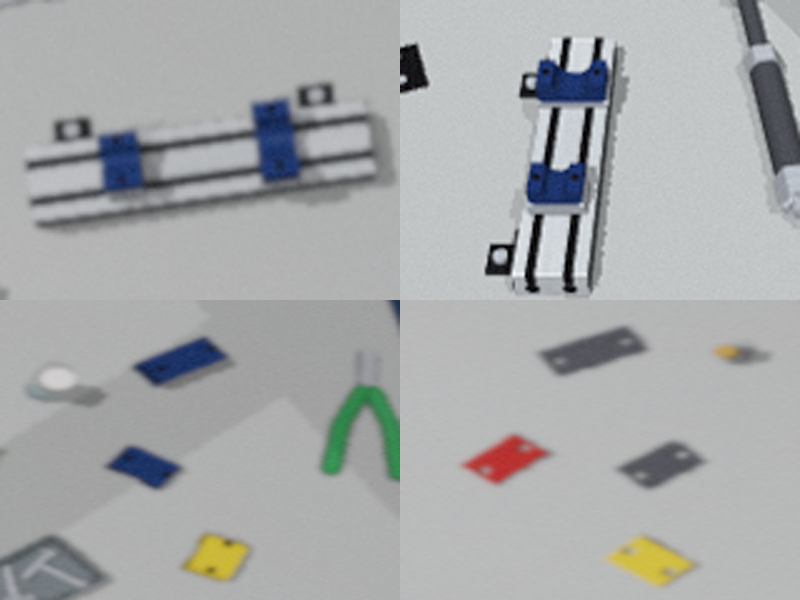

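Confirmed: the big clamp is at (278,170) and the small one at (229,177). The steel plates are grey and the wanted upper halves are dark blue. The column's thick end points away from the big clamp, so it has to be turned by about 180°. Next, measure everything.

```bash
cat > meas.py <<'E'
from h import *
def region(mask,seed):
    n,l,st,c=cv2.connectedComponentsWithStats(mask.astype(np.uint8),connectivity=8)
    k=min((i for i in range(1,n) if st[i,4]>25),key=lambda i:np.hypot(*(c[i]-seed)))
    return l==k
def rect(C,m,z):
    v,u=np.nonzero(m); uv=np.r_[[np.c_[u+a,v+b] for a in(-.5,.5) for b in(-.5,.5)]].reshape(-1,2)
    q=C.plane(uv,z)[:,:2].astype(np.float32)
    (c,(w,h),a)=cv2.minAreaRect(cv2.convexHull(q))
    if w<h: w,h,a=h,w,a+90
    return np.round([c[0],c[1],w,h,(a+90)%180-90],1)
def blue(p): 
    h=cv2.cvtColor(p,cv2.COLOR_BGR2HSV); return (h[...,0]>100)&(h[...,0]<130)&(h[...,1]>110)
def grey(p):
    h=cv2.cvtColor(p,cv2.COLOR_BGR2HSV); return (h[...,1]<60)&(h[...,2]<125)
def box(n,p,d,xyz,h,col,z0=0):
    C={"top":top,"side":side}[n]; P=C.pts(d)
    near=np.hypot(P[...,0]-xyz[0],P[...,1]-xyz[1])<55
    m=region(col(p)&near,C.proj([[*xyz,z0+h/2]])[0])
    t=m&(P[...,2]>z0+h-5) if h>10 else m
    return rect(C,m,z0+h/2),rect(C,t,z0+h)
E
cat > m0.py <<'E'
from meas import *
O={"cbig":((634,-5),30,blue,30),"csmall":((625,115),30,blue,30),"hbig":((561,-350),24,blue,0),"hsmall":((444,-303),17,blue,0),"pbig":((557,332),5,grey,0),"psmall":((433,300),5,grey,0)}
for n in("top","side"):
    p=cv2.imread(f"pics/{n}0.png"); d=np.load(f"pics/{n}0.npy")
    for k,(xy,h,c,z0) in O.items():
        try: print(n,k,*box(n,p,d,xy,h,c,z0))
        except Exception as e: print(n,k,repr(e))
    C={"top":top,"side":side}[n]; P=C.pts(d)
    m=region((P[...,2]>9)&(np.abs(P[...,0]-450)<70)&(np.abs(P[...,1]+25)<200)&(P[...,2]<45),C.proj([[450,-20,16]])[0])
    v,u=np.nonzero(m); q=C.plane(np.c_[u,v],16)[:,:2]
    c,dr=q.mean(0),np.linalg.svd(q-q.mean(0),full_matrices=False)[2][0]; dr*=np.sign(dr[1])
    for _ in range(3):   # midline of silhouette per 6 mm bin -> line
        s=(q-c)@dr; t=(q-c)@[-dr[1],dr[0]]; b=np.round(s/6)
        S=[(k*6,(t[b==k].max()+t[b==k].min())/2,np.ptp(t[b==k])) for k in np.unique(b) if abs(k*6)<150]
        a=np.polyfit([x[0] for x in S],[x[1] for x in S],1)
        nrm=np.array([-dr[1],dr[0]]); c=c+a[1]*nrm; dr=dr+a[0]*nrm; dr/=np.linalg.norm(dr)
    g=p[v,u].astype(float).mean(1); nrm=np.array([-dr[1],dr[0]])
    s=(q-c)@dr; t=(q-c)@nrm; b=np.round(s/4)
    print(n,"col",c.round(1),"yaw",np.degrees(np.arctan2(dr[1],dr[0])).round(2),s.min(),s.max())
    print([(int(k*4),int(g[(b==k)&(abs(t)<6)].mean()),int(np.ptp(t[b==k]))) for k in np.unique(b) if ((b==k)&(abs(t)<6)).any()])
    w=P[...,2]; vm=(np.hypot(P[...,0]-545,P[...,1]+245)<35)&(w>48)&(w<62); print("vial",P[vm].mean(0))
E
python3 m0.py
```

```text
top cbig [623.8   0.8  62.8  32.2  -1.5] [620.3   1.2  59.3  31.7  -1.5]
top csmall [622.7 122.3  45.   32.   -1.2] [618.2 120.8  44.4  29.2   2.9]
top hbig [ 564.9 -356.1   65.3   29.3  -66.5] [ 562.6 -352.3   61.8   28.9  -66.5]
top hsmall [ 447.  -306.2   43.7   31.3   45.8] [ 446.  -303.2   43.3   31.    45.8]
top pbig [559.1 332.9  62.3  32.2 -69.5] [558.5 332.1  62.1  32.1 -69.5]
top psmall [432.9 300.1  45.3  32.4 -57.5] [432.7 299.4  45.2  32.3 -57.5]
top col [448.4 -26.4] yaw 100.92 -177.86061373926427 158.63711539992278
[(-176, 160, 3), (-172, 153, 6), (-168, 156, 13), (-164, 151, 16), (-160, 163, 20), (-156, 172, 36), (-152, 172, 34), (-148, 172, 36), (-144, 174, 36), (-140, 171, 36), (-136, 169, 36), (-132, 158, 36), (-128, 123, 33), (-124, 87, 16), (-120, 81, 16), (-116, 81, 16), (-112, 81, 16), (-108, 82, 15), (-104, 82, 16), (-100, 81, 15), (-96, 81, 16), (-92, 80, 15), (-88, 82, 16), (-84, 80, 15), (-80, 82, 16), (-76, 82, 15), (-72, 81, 16), (-68, 82, 16), (-64, 79, 15), (-60, 83, 16), (-56, 81, 16), (-52, 82, 15), (-48, 79, 16), (-44, 93, 15), (-40, 150, 30), (-36, 
[... 1970 characters left out ...]
, 30), (-24, 80, 27), (-20, 81, 28), (-16, 80, 28), (-12, 81, 30), (-8, 83, 27), (-4, 81, 28), (0, 81, 28), (4, 81, 28), (8, 82, 27), (12, 81, 27), (16, 80, 27), (20, 80, 27), (24, 81, 29), (28, 80, 27), (32, 81, 27), (36, 82, 29), (40, 81, 27), (44, 80, 28), (48, 82, 29), (52, 82, 27), (56, 80, 28), (60, 81, 29), (64, 83, 26), (68, 80, 28), (72, 81, 28), (76, 83, 26), (80, 77, 28), (84, 133, 28), (88, 195, 30), (92, 193, 28), (96, 189, 30), (100, 196, 35), (104, 194, 36), (108, 191, 35), (112, 182, 34), (116, 169, 36), (120, 175, 34), (124, 178, 34), (128, 176, 34), (132, 166, 19), (136, 165, 14), (140, 166, 14), (144, 157, 6), (148, 157, 2)]
vial [ 546.51931662 -244.53302119   52.62280078]
```

```bash
cat > m1.py <<'E'
from meas import *
def blueS(S): 
    def f(p):
        h=cv2.cvtColor(p,cv2.COLOR_BGR2HSV); return (h[...,0]>100)&(h[...,0]<135)&(h[...,1]>S)
    return f
O={"cbig":((621,1),30,30,60,90),"csmall":((619,121),30,30,44,90),"hbig":((563,-354),24,0,60,-66.5+90),"hsmall":((446,-304),17,0,44,45.8+90)}
for n in("top","side"):
    p=cv2.imread(f"pics/{n}0.png"); d=np.load(f"pics/{n}0.npy"); C={"top":top,"side":side}[n]
    for k,(xy,h,z0,L,a) in O.items():
        e=[]
        for S in(60,90): e.append(box(n,p,d,xy,h,blueS(S),z0)[0])
        # expected silhouette of a box at the estimate: centre offset and size
        a=np.radians(a); ux=np.array([np.cos(a),np.sin(a)]); uy=np.array([-ux[1],ux[0]])
        B=[[*(np.array(xy)+sx*15*ux+sy*L/2*uy),z0+z] for sx in(-1,1) for sy in(-1,1) for z in(0,h)]
        q=C.plane(C.proj(B),z0+h/2)[:,:2].astype(np.float32); (c,w,_)=cv2.minAreaRect(q)
        print(n,k,*e,"exp",np.round(w,1),np.round(np.array(c)-xy,1))
    # rail slots
    hsv=cv2.cvtColor(p,cv2.COLOR_BGR2HSV); P=C.pts(d)
    m=(hsv[...,2]<75)&(hsv[...,1]<150)
    v,u=np.nonzero(m); q=C.plane(np.c_[u,v],30)[:,:2]
    q=q[(abs(q[:,0]-622)<24)&(abs(q[:,1]-60)<125)]
    q=q[(abs(q[:,1]-1)>24)&(abs(q[:,1]-121)>24)]
    hi=q[:,0]>622
    for _ in range(4):
        L=[np.polyfit(q[s,1]-60,q[s,0],1) for s in(hi,~hi)]
        mid=(L[0]+L[1])/2; r=q[:,0]-np.polyval(mid,q[:,1]-60)
        keep=abs(abs(r)-(L[0]-L[1])[1]/2)<5; q=q[keep]; hi=r[keep]>0
    print(n,"slots",L,"mid",mid,"n",hi.sum(),(~hi).sum())
E
python3 m1.py
```

```text
top cbig [ 6.247e+02  5.000e-01  6.600e+01  3.690e+01 -2.200e+00] [624.7   1.1  64.3  34.5   2.3] exp [69.4 31. ] [ 0.6 -0.3]
top csmall [622.9 122.1  48.7  36.7   1.1] [622.7 122.2  45.5  32.1  -0.7] exp [53.3 33. ] [0.4 0.3]
top hbig [ 564.7 -356.2   68.    32.7  -65.5] [ 565.  -355.6   66.3   30.8  -67.3] exp [31.3 71.4] [ 0.4 -0.3]
top hsmall [ 447.3 -306.7   45.6   34.4   47.2] [ 447.1 -306.1   43.7   32.9   46.4] exp [47.  35.6] [-0.  -0.3]
top slots [array([-2.39795432e-02,  6.36219778e+02]), array([-1.65065329e-02,  6.06477405e+02])] mid [-2.02430380e-02  6.21348591e+02] n 14 18
side cbig [625.2  -1.   65.1  56.5   1.6] [625.4  -1.   64.6  56.5   1.6] exp [66.8 59.6] [ 0.7 -0.6]
side csmall [623.9 113.   56.1  48.2 -88.9] [623.5 118.4  47.8  47.3 -84.7] exp [50.7 54.5] [ 0.5 -0.6]
side hbig [ 565.6 -354.3   85.6   42.2  -65.8] [ 565.9 -353.9   85.3   41.3  -65.8] exp [40.5 92.5] [-0.  -0.8]
side hsmall [ 449.8 -303.2   57.9   46.8   46. ] [ 449.5 -303.5   56.4   45.4   46. ] exp [60.6 45.7] [-0.1 -0.4]
side slots [array([-1.63218058e-02,  6.37849074e+02]), array([-1.50311178e-02,  6.07799003e+02])] mid [-1.56764618e-02  6.22824038e+02] n 119 106
```

```bash
cat >> h.py <<'E'
def down(psi):
    a=np.radians(psi); c,s=np.cos(a),np.sin(a)
    return np.array([[c,s,0],[s,-c,0],[0,0,-1.]])
def snap(tag,names=("top","side")):
    for n in names:
        p,d=bot.grab_frame(n); cv2.imwrite(f"pics/{n}{tag}.png",p); np.save(f"pics/{n}{tag}.npy",d)
def stat(*a): print(*a,"t",round(bot.current_time(),1),"tcp",np.round(bot.current_eef_pos(),1),"gap",round(bot.current_finger_gap()*85,1),"grip",round(bot.current_grip_force(),1),"F",np.round(bot.current_ft_force(),1))
E
python3 - <<'E'
from h import *
o=np.array([450.4,-35.5]); a=np.radians(100.87); g=o+5*np.array([np.cos(a),np.sin(a)])
R=down(-79.13); print(bot.inverse_kinematics([*g,120],R))
bot.goto([*g,120],R); bot.command_gripper(0.7,60); stat("above")
print(bot.servo_line([*g,13],max_speed=120,max_force=15)); stat("low")
bot.command_gripper(0.0,60); stat("grip")
bot.servo_line([*g,150],max_speed=200); stat("up")
j=np.array([622.2,60.9]); e=np.array([np.cos(np.radians(-89.05)),np.sin(np.radians(-89.05))])
t=j+5*e; print(bot.inverse_kinematics([*t,150],down(90.95)))
bot.goto([*t,150],down(90.95)); stat("over"); snap(1)
E
```

```text
[-1.14959302e+01  2.51233551e+01  1.09114056e+02 -2.54444375e-14
  4.57625893e+01  1.57634070e+02]
above t 3.0 tcp [449.5 -30.7 120. ] gap 59.4 grip 0.0 F [-0.7 -0.6  0.6]
False
low t 4.0 tcp [449.7 -30.7  13.4] gap 59.4 grip 0.0 F [0.1 0.1 1.3]
grip t 4.4 tcp [449.9 -30.7  13.7] gap 28.1 grip 58.2 F [-1.2  0.1 12. ]
up t 5.3 tcp [448.8 -30.5 149.2] gap 28.2 grip 59.7 F [-0.1  0.  -6.2]
[-3.40701763e-01  3.37776292e+01  8.29844279e+01 -2.54444375e-14
  6.32379429e+01 -1.29070176e+00]
over t 7.7 tcp [622.1  55.8 149.8] gap 27.9 grip 59.7 F [-1.1 -0.3 -5.4]
```

```bash
python3 - <<'E'
import cv2,numpy as np
a=cv2.imread("pics/top1.png")[100:310,130:410]; b=cv2.imread("pics/side1.png")[80:380,100:400]
cv2.imwrite("pics/v1.png",np.hstack([cv2.resize(a,(400,300)),cv2.resize(b,(300,300))]))
E
```

```text
(no output)
```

View pics/v1.png

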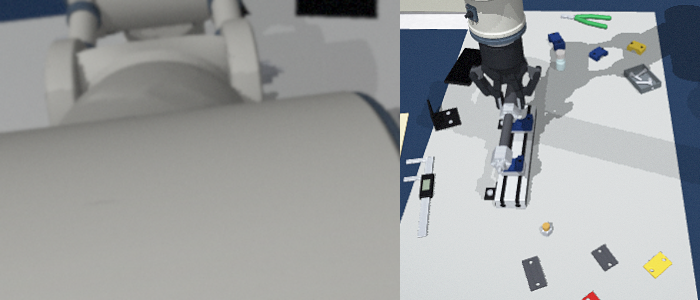

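```bash
cat > colaxis.py <<'E'
from meas import *
def axis(tag,zax,zmin,y0,y1,xc=622):
    p=cv2.imread(f"pics/side{tag}.png"); d=np.load(f"pics/side{tag}.npy"); P=side.pts(d); g=p.astype(float).mean(2)
    m=(P[...,2]>zmin)&(P[...,2]<zmin+80)&(abs(P[...,0]-xc)<32)&(P[...,1]>y0)&(P[...,1]<y1)
    v,u=np.nonzero(m); q=side.plane(np.c_[u,v],zax)[:,:2]
    out=[]
    for y in np.arange(y0,y1,5):
        s=abs(q[:,1]-y)<2.5
        if s.sum()>4: out.append((int(y),round((q[s,0].min()+q[s,0].max())/2,1),int(np.ptp(q[s,0])),int(g[v,u][s].mean()),int(P[v,u,2][s].max())))
    return out
if __name__=="__main__": print(*axis(1,152,125,70,260))
E
python3 colaxis.py
```

```text
(70, np.float64(621.6), 33, 187, 167) (75, np.float64(620.1), 35, 175, 166) (80, np.float64(621.3), 35, 175, 163) (85, np.float64(620.5), 35, 154, 160) (90, np.float64(620.1), 35, 147, 159) (95, np.float64(619.5), 34, 132, 160) (100, np.float64(618.6), 27, 100, 160) (105, np.float64(617.8), 22, 90, 160) (110, np.float64(620.0), 17, 80, 161) (115, np.float64(619.4), 16, 81, 160) (120, np.float64(620.4), 17, 79, 160) (125, np.float64(619.8), 17, 83, 160) (130, np.float64(619.3), 17, 85, 159) (135, np.float64(620.2), 16, 83, 160) (140, np.float64(619.7), 17, 80, 160) (145, np.float64(619.0), 16, 78, 159) (150, np.float64(619.3), 18, 80, 159) (155, np.float64(619.4), 16, 79, 161) (160, np.float64(618.5), 17, 74, 160) (165, np.float64(619.6), 16, 110, 167) (170, np.float64(621.4), 21, 203, 168) (175, np.float64(620.5), 28, 197, 168) (180, np.float64(619.1), 34, 191, 167) (185, np.float64(619.1), 35, 189, 168) (190, np.float64(618.6), 35, 191, 167) (195, np.float64(618.8), 36, 182, 167) (200, np.float64(618.9), 35, 180, 164) (205, np.float64(618.7), 36, 196, 161) (210, np.float64(617.5), 34, 189, 160) (215, np.float64(615.9), 26, 172, 157) (220, np.float64(615.3), 19, 174, 155) (225, np.float64(617.2), 6, 185, 155)
```

```bash
python3 - <<'E'
from h import *
p=bot.current_eef_pos(); bot.servo_line([622.2,55.9,80],attitude=down(90.95),max_speed=120); stat(); bot.wait(0.2); snap(2,("side",))
from colaxis import axis
print(*[(a,float(b),c,g) for a,b,c,g,h in axis(2,82,66,100,235)])
p=cv2.imread("pics/side2.png"); cv2.imwrite("pics/v2.png",cv2.resize(p[170:300,170:270],(600,780))[:600])
from m1 import *
E
```

```text
t 8.5 tcp [622.6  55.9  80.5] gap 28.4 grip 59.7 F [-0.1 -0.8 -5.6]
(100, 621.1, 16, 83) (105, 620.7, 16, 87) (110, 620.8, 18, 91) (115, 620.5, 17, 94) (120, 620.6, 16, 88) (125, 620.7, 17, 94) (130, 620.2, 18, 97) (135, 620.5, 16, 86) (140, 620.6, 17, 80) (145, 620.1, 17, 80) (150, 620.3, 15, 84) (155, 620.6, 17, 83) (160, 619.9, 17, 80) (165, 622.9, 21, 123) (170, 622.2, 24, 201) (175, 620.8, 30, 194) (180, 620.1, 34, 190) (185, 620.2, 35, 188) (190, 619.7, 36, 189) (195, 619.1, 36, 182) (200, 619.9, 35, 186) (205, 619.5, 36, 194) (210, 618.8, 31, 190) (215, 617.0, 22, 174) (220, 617.5, 16, 178) (225, 618.7, 5, 196)
top cbig [ 6.247e+02  5.000e-01  6.600e+01  3.690e+01 -2.200e+00] [624.7   1.1  64.3  34.5   2.3] exp [69.4 31. ] [ 0.6 -0.3]
top csmall [622.9 122.1  48.7  36.7   1.1] [622.7 122.2  45.5  32.1  -0.7] exp [53.3 33. ] [0.4 0.3]
top hbig [ 564.7 -356.2   68.    32.7  -65.5] [ 565.  -355.6   66.3   30.8  -67.3] exp [31.3 71.4] [ 0.4 -0.3]
top hsmall [ 447.3 -306.7   45.6   34.4   47.2] [ 447.1 -306.1   43.7   32.9   46.4] exp [47.  35.6] [-0.  -0.3]
top slots [array([-2.39795432e-02,  6.36219778e+02]), array([-1.65065329e-02,  6.06477405e+02])] mid [-2.02430380e-02  6.21348591e+02] n 14 18
side cbig [625.2  -1.   65.1  56.5   1.6] [625.4  -1.   64.6  56.5   1.6] exp [66.8 59.6] [ 0.7 -0.6]
side csmall [623.9 113.   56.1  48.2 -88.9] [623.5 118.4  47.8  47.3 -84.7] exp [50.7 54.5] [ 0.5 -0.6]
side hbig [ 565.6 -354.3   85.6   42.2  -65.8] [ 565.9 -353.9   85.3   41.3  -65.8] exp [40.5 92.5] [-0.  -0.8]
side hsmall [ 449.8 -303.2   57.9   46.8   46. ] [ 449.5 -303.5   56.4   45.4   46. ] exp [60.6 45.7] [-0.1 -0.4]
side slots [array([-1.63218058e-02,  6.37849074e+02]), array([-1.50311178e-02,  6.07799003e+02])] mid [-1.56764618e-02  6.22824038e+02] n 119 106
```

View pics/v2.png

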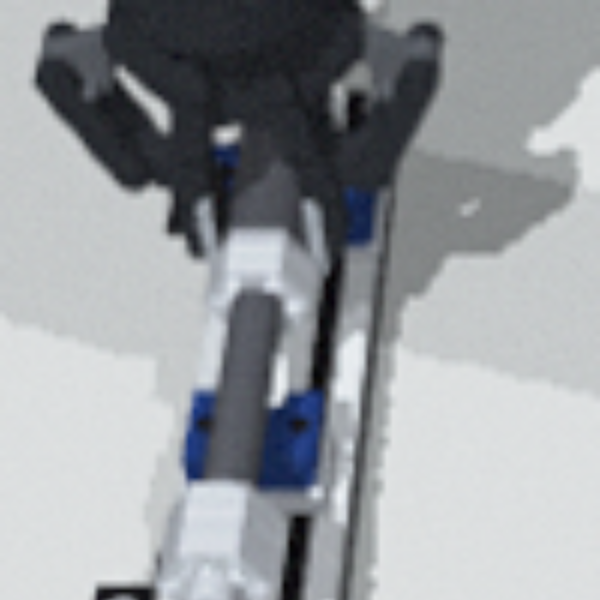

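```bash
python3 - <<'E'
from h import *
R=down(90.95)
bot.servo_line([623.6,55.9,68],attitude=R,max_speed=80); bot.wait(0.3); stat("pre"); print(bot.current_moment())
for z in (62,60,58.5,57.5,56.5,55.5):
    hit=bot.servo_line([623.6,55.9,z],attitude=R,max_speed=12,max_force=10); stat(hit); print(np.round(bot.current_moment(),2))
    if hit: break
snap(3,("side",))
E
```

```text
pre t 9.4 tcp [623.7  55.9  68.2] gap 27.9 grip 59.7 F [-0.5 -0.9 -5.9]
[ 0.0436961 -0.0221575  0.0275211]
False t 10.0 tcp [623.6  55.9  62. ] gap 27.9 grip 59.7 F [ 0.1  0.3 -5.8]
[ 0.06 -0.02 -0.03]
False t 10.4 tcp [623.5  55.9  59.9] gap 27.9 grip 59.7 F [ 0.5 -0.5 -6.2]
[ 0.04 -0.01 -0.01]
False t 10.6 tcp [623.6  55.9  58.4] gap 27.7 grip 59.7 F [-0.2 -0.5 -7.2]
[0.01 0.04 0.  ]
False t 10.9 tcp [623.6  55.9  57.4] gap 27.7 grip 59.7 F [ 0.   0.1 -5.9]
[ 0.09 -0.02  0.01]
False t 11.1 tcp [623.7  55.9  57.1] gap 27.9 grip 60.8 F [-3.6 -0.1  5. ]
[0.07 0.52 0.02]
False t 11.4 tcp [623.7  55.9  57. ] gap 27.8 grip 62.5 F [-8.9 -0.  20.8]
[-0.02  1.31 -0.03]
```

```bash
python3 - <<'E'
from h import *
R=down(90.95); x,y,_=bot.current_eef_pos()
bot.servo_line([623.3,55.9,57.2],attitude=R,max_speed=20); stat("ease")
bot.command_gripper(0.7); stat("open")
bot.servo_line([623.3,55.9,160],attitude=R,max_speed=220)
bot.goto([565.4,-353.7,110],down(23.8)); bot.command_gripper(0.95,40); stat("hb"); snap(4)
from colaxis import axis
print(*[(a,float(b),c,g) for a,b,c,g,h in axis(4,59,48,0,215)])
a=cv2.imread("pics/top4.png")[120:220,160:340]; b=cv2.imread("pics/side4.png")[100:320,150:310]
cv2.imwrite("pics/v4.png",np.hstack([cv2.resize(a,(480,267)).repeat(2,0)[:528] if 0 else cv2.copyMakeBorder(cv2.resize(a,(400,222)),0,328,0,0,cv2.BORDER_CONSTANT),cv2.resize(b,(400,550))]))
E
```

```text
ease t 11.7 tcp [623.3  55.9  57.1] gap 27.9 grip 59.7 F [ 0.8  0.3 -6.1]
open t 12.1 tcp [623.4  55.9  57.3] gap 59.7 grip 0.0 F [0.4 0.5 0.3]
hb t 14.6 tcp [ 565.6 -353.3  110.1] gap 80.9 grip 0.0 F [-0.4  0.4 -0.1]
(0, 615.2, 44, 71) (5, 622.6, 59, 65) (10, 621.8, 59, 70) (15, 621.0, 59, 68) (20, 621.7, 61, 71) (25, 620.0, 58, 66) (30, 618.2, 38, 73) (35, 622.2, 30, 75) (40, 622.3, 28, 77) (45, 621.6, 28, 76) (50, 622.3, 30, 79) (55, 621.7, 29, 107) (60, 621.8, 27, 168) (65, 622.3, 29, 178) (70, 621.6, 33, 173) (75, 621.9, 35, 172) (80, 621.4, 35, 165) (85, 620.8, 35, 144) (90, 622.2, 35, 127) (95, 620.8, 33, 115) (100, 619.0, 26, 93) (105, 621.2, 16, 78) (110, 621.4, 42, 73) (115, 620.9, 43, 71) (120, 619.5, 44, 63) (125, 620.5, 44, 62) (130, 620.0, 44, 71) (135, 619.5, 44, 71) (140, 618.8, 44, 67) (145, 619.1, 42, 65) (150, 617.6, 23, 71) (155, 620.7, 16, 77) (160, 620.8, 17, 79) (165, 620.3, 17, 81) (170, 623.4, 21, 176) (175, 620.9, 29, 184) (180, 620.1, 36, 171) (185, 620.4, 35, 173) (190, 619.8, 35, 178) (195, 619.9, 36, 167) (200, 620.2, 34, 174) (205, 619.5, 34, 182) (210, 619.0, 34, 174)
```

View pics/v4.png

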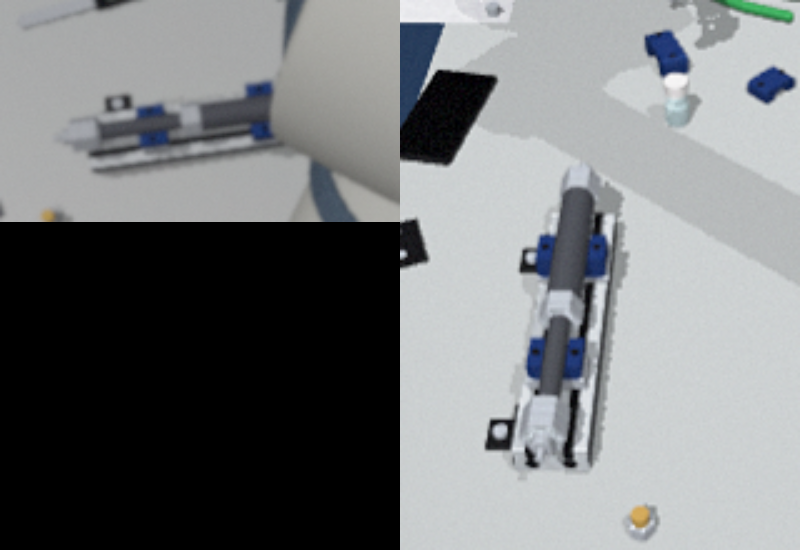

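```bash
python3 - <<'E'
from h import *
p=[565.3,-353.7]; R=down(23.8)
print(bot.servo_line([*p,12],attitude=R,max_speed=100,max_force=12)); stat("low")
bot.command_gripper(0.3,40); stat("grip")
bot.servo_line([*p,150],attitude=R,max_speed=220)
bot.goto([624,1.2,150],down(90.95)); bot.servo_line([624,1.2,102],attitude=down(90.95),max_speed=120); bot.wait(0.2); stat("over"); snap(5,("side",))
b=cv2.imread("pics/side5.png")[110:290,170:290]; cv2.imwrite("pics/v5.png",cv2.resize(b,(400,600)))
E
```

```text
False
low t 15.8 tcp [ 565.7 -354.    12.7] gap 80.7 grip 0.0 F [-0.   0.1  0.2]
grip t 16.2 tcp [ 565.6 -353.9   12.9] gap 58.7 grip 43.0 F [-1.8  1.2  6.1]
over t 19.0 tcp [624.5   1.1 102.8] gap 58.8 grip 43.1 F [ 0.3  0.3 -0.2]
```

View pics/v5.png

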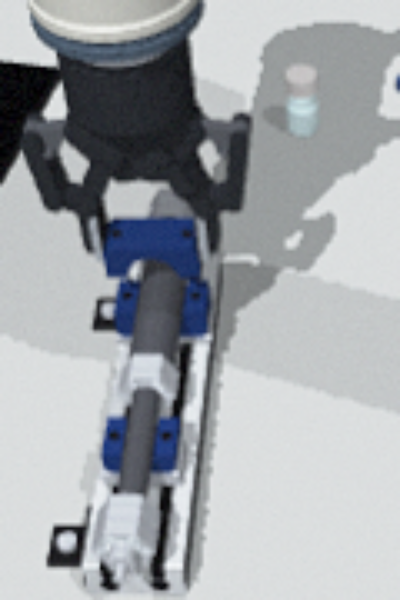

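```bash
python3 - <<'E'
from h import *
p=cv2.imread("pics/side5.png"); 
for u in(207,208,209,227,228,229): print(u,[int(x) for x in p[172:214,u,0]])
E
```

```text
207 [202, 202, 189, 150, 110, 118, 116, 118, 120, 113, 115, 116, 111, 102, 102, 102, 103, 99, 100, 96, 112, 140, 135, 110, 113, 94, 40, 62, 104, 117, 114, 110, 103, 101, 102, 101, 99, 102, 126, 170, 174, 198]
208 [200, 205, 190, 147, 116, 118, 116, 111, 113, 118, 116, 116, 116, 105, 103, 98, 96, 99, 117, 134, 146, 124, 88, 110, 111, 91, 13, 69, 111, 115, 117, 110, 101, 98, 105, 103, 103, 101, 127, 163, 164, 180]
209 [201, 201, 191, 148, 110, 113, 110, 115, 114, 114, 113, 119, 116, 106, 101, 98, 104, 140, 181, 213, 204, 155, 79, 68, 96, 103, 66, 98, 118, 116, 116, 108, 101, 95, 97, 94, 98, 94, 109, 137, 123, 94]
227 [73, 99, 115, 111, 105, 102, 98, 74, 67, 94, 106, 104, 97, 100, 102, 106, 102, 102, 102, 101, 91, 64, 89, 120, 115, 100, 70, 83, 112, 118, 116, 114, 103, 97, 107, 104, 107, 105, 112, 127, 126, 95]
228 [46, 61, 83, 96, 103, 89, 83, 89, 93, 70, 68, 69, 70, 79, 95, 94, 102, 101, 100, 104, 93, 64, 77, 106, 112, 97, 28, 62, 99, 116, 115, 108, 102, 104, 103, 103, 106, 108, 120, 143, 159, 181]
229 [47, 45, 56, 115, 152, 143, 132, 130, 128, 107, 105, 109, 102, 84, 85, 85, 87, 89, 86, 93, 84, 68, 68, 70, 98, 92, 46, 73, 103, 118, 117, 107, 102, 104, 109, 107, 107, 103, 135, 180, 191, 225]
```

```bash
python3 - <<'E'
from h import *
for n,uv,z in(("half back",(207.5,174.9),113.9),("half front top",(207.5,184.6),113.9),("half front bot",(207.5,191.3),89.9),("clamp front top",(207.5,203.2),60),("clamp front bot",(207.5,210.3),30)): print(n,side.plane([uv],z).round(1))
E
```

```text
half back [[642.1 -11.9 113.9]]
half front top [[637.8  18.2 113.9]]
half front bot [[641.5  13.6  89.9]]
clamp front top [[644.4  19.8  60. ]]
clamp front bot [[649.3  12.6  30. ]]
```

```bash
cat > prof.py <<'E'
from h import *
def lug(img,cols,v0,v1):
    """per column: start, top/front step, end of a blue run (sub-pixel, medians)"""
    B=img[...,0].astype(float); R=img[...,2].astype(float); out=[]
    for u in cols:
        r=R[v0:v1,u]; lo=r<60   # blue is dark in red
        i=np.nonzero(lo)[0]
        if len(i)<8: continue
        k=i[np.r_[True,np.diff(i)==1].cumprod().astype(bool)]
        a,b=k[0],k[-1]
        st=v0+a-1+(r[a-1]-60)/(r[a-1]-r[a]) if a>0 else np.nan
        en=v0+b+(60-r[b])/(r[b+1]-r[b]) if b+1<len(r) else np.nan
        y=B[v0+a:v0+b+1,u]
        def sse(s):
            A=np.clip(np.arange(len(y))-s+.5,0,1); A=np.c_[A,1-A][2:-2]; c=np.linalg.lstsq(A,y[2:-2],rcond=None); return c[1][0] if len(c[1]) else 1e9
        S=np.arange(4,len(y)-3,.1); s=S[np.argmin([sse(x) for x in S])]
        out.append((u,st,v0+a+s,en))
    return np.array(out)
E
python3 - <<'E'
from prof import *
i5=cv2.imread("pics/side5.png"); i4=cv2.imread("pics/side4.png")
for n,a in(("half",lug(i5,range(203,214),168,197)),("cl5L",lug(i5,range(206,210),194,216))): print(n,a.round(1).tolist())
for u in (206,208,224,226,228,231): print(u,i4[188:216,u,0].tolist(),i4[188:216,u,2].tolist())
E
```

```text
half [[203.0, 176.2, 181.0, 192.2], [204.0, 175.5, 180.8, 192.1], [205.0, 175.6, 180.7, 192.1], [206.0, 175.6, 180.6, 192.2], [207.0, 175.6, 184.1, 192.1], [208.0, 175.7, 184.8, 189.7], [209.0, 175.6, 184.9, 188.3], [210.0, 175.6, 184.5, 187.4], [211.0, 175.6, 184.5, 187.2], [212.0, 175.7, 184.3, 187.0], [213.0, 175.6, 184.6, 187.7]]
cl5L [[206.0, 194.4, 203.5, 209.4], [207.0, 194.4, 199.6, 209.9], [208.0, nan, 199.5, 209.9], [209.0, nan, 198.9, 209.7]]
206 [214, 211, 210, 208, 215, 190, 137, 118, 119, 109, 103, 109, 117, 122, 121, 111, 103, 99, 102, 99, 99, 94, 145, 179, 168, 202, 225, 209] [211, 207, 207, 203, 211, 174, 80, 27, 28, 22, 24, 31, 29, 37, 34, 32, 29, 25, 31, 25, 25, 18, 108, 158, 159, 194, 215, 195]
208 [184, 184, 185, 185, 182, 145, 103, 120, 119, 91, 19, 72, 113, 120, 121, 117, 100, 102, 100, 100, 93, 93, 116, 155, 154, 166, 192, 186] [178, 182, 181, 180, 179, 134, 41, 27, 25, 28, 25, 27, 28, 35, 36, 35, 27, 36, 27, 33, 25, 24, 58, 125, 146, 157, 180, 178]
224 [68, 71, 70, 69, 70, 68, 67, 59, 56, 58, 51, 56, 60, 61, 62, 67, 65, 57, 58, 59, 68, 68, 84, 123, 122, 68, 4
[... 177 characters left out ...]
18, 127, 125, 122, 116, 103, 97, 100, 91, 79, 85, 97, 119, 111, 37, 10, 26] [61, 71, 78, 75, 66, 60, 77, 67, 34, 25, 27, 39, 31, 39, 32, 36, 33, 23, 30, 26, 21, 27, 49, 99, 104, 38, 13, 23]
228 [12, 5, 10, 12, 14, 42, 101, 124, 121, 97, 25, 59, 105, 120, 125, 112, 100, 102, 100, 97, 99, 101, 108, 137, 151, 172, 189, 189] [9, 8, 5, 11, 16, 15, 28, 33, 34, 30, 22, 31, 33, 33, 37, 33, 29, 31, 33, 32, 26, 28, 52, 115, 142, 163, 180, 179]
231 [159, 166, 196, 197, 194, 178, 136, 111, 112, 111, 111, 113, 108, 110, 107, 90, 87, 88, 85, 96, 95, 94, 160, 195, 180, 207, 227, 225] [150, 158, 185, 186, 185, 157, 75, 23, 26, 24, 25, 36, 28, 28, 26, 18, 25, 26, 15, 30, 32, 37, 131, 178, 168, 194, 220, 211]
```

```bash
cat >> h.py <<'E'
def lower(x,y,zs,psi,F=10,v=15):
    for z in zs:
        hit=bot.servo_line([x,y,z],attitude=down(psi),max_speed=v,max_force=F); stat(hit)
        if hit or bot.current_ft_force()[2]>6: break
E
python3 - <<'E'
from h import *
bot.servo_line([623.8,2.4,82],attitude=down(90.95),max_speed=60); stat()
lower(623.8,2.4,(77,75,74,73,72,71),90.95)
E
```

```text
t 19.6 tcp [623.6   2.5  81.5] gap 58.7 grip 43.1 F [-0.8 -1.1  0.2]
False t 20.1 tcp [623.8   2.4  77. ] gap 58.8 grip 43.1 F [-0.6  0.8 -0.9]
False t 20.3 tcp [623.7   2.4  74.9] gap 59.0 grip 43.1 F [-0.1  0.5 -0.9]
False t 20.6 tcp [623.8   2.4  74. ] gap 58.9 grip 43.1 F [ 0.5 -0.4 -0.6]
False t 20.8 tcp [623.8   2.4  73. ] gap 58.5 grip 43.1 F [ 0.3 -0.1  0.9]
False t 21.1 tcp [623.8   2.4  72.9] gap 58.5 grip 44.7 F [-5.7  0.  13.6]
```

```bash
python3 - <<'E'
from h import *
bot.servo_line([623.8,2.4,72.9],attitude=down(90.95),max_speed=20)
bot.command_gripper(0.82); stat("open")
bot.servo_line([623.8,2.4,160],attitude=down(90.95),max_speed=220)
p=[449.6,-305.5]; R=down(136)
bot.goto([*p,110],R); bot.command_gripper(0.75,40); snap(6)
print(bot.servo_line([*p,10],attitude=R,max_speed=100,max_force=12)); stat("low")
bot.command_gripper(0.2,40); stat("grip")
bot.servo_line([*p,150],attitude=R,max_speed=220)
q=[622.2,121.8]
bot.goto([*q,150],down(90.95)); bot.servo_line([*q,100],attitude=down(90.95),max_speed=120); bot.wait(0.2); stat("over"); snap(7,("side",))
a=cv2.imread("pics/side6.png")[160:280,170:250]; b=cv2.imread("pics/side7.png")[140:290,170:270]; cv2.imwrite("pics/v7.png",np.hstack([cv2.resize(a,(400,600)),cv2.resize(b,(400,600))]))
E
```

```text
open t 21.6 tcp [623.8   2.4  72.8] gap 69.6 grip 0.0 F [-0.5 -0.4 -0.5]
False
low t 25.0 tcp [ 449.9 -305.7   10.5] gap 63.6 grip 0.0 F [-0.2  0.3  0.2]
grip t 25.3 tcp [ 449.9 -305.7   10.8] gap 42.7 grip 40.0 F [-0.7  0.4  8.7]
over t 28.6 tcp [622.7 121.8 100.9] gap 42.7 grip 40.8 F [ 0.3  0.1 -0.7]
```

View pics/v7.png

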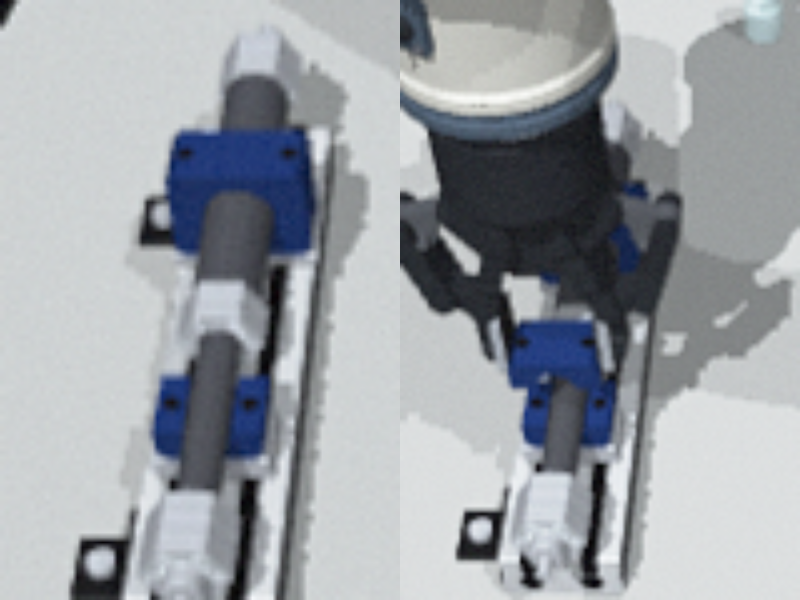

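```bash
python3 - <<'E'
from prof import *
i7=cv2.imread("pics/side7.png"); i6=cv2.imread("pics/side6.png")
for u in (201,203,207,209,214): print("half",u,i7[216:242,u,0].tolist(),i7[216:242,u,2].tolist())
for u in (203,204,221,222): print("cl",u,i6[230:256,u,0].tolist(),i6[230:256,u,2].tolist())
E
```

```text
half 201 [200, 201, 207, 180, 110, 96, 125, 127, 88, 40, 75, 113, 128, 132, 132, 121, 107, 108, 111, 109, 115, 161, 183, 154, 151, 150] [196, 196, 201, 171, 80, 24, 36, 36, 30, 29, 28, 31, 35, 42, 41, 37, 33, 29, 34, 34, 47, 143, 170, 124, 112, 92]
half 203 [204, 204, 207, 186, 141, 111, 114, 122, 133, 135, 131, 128, 130, 126, 132, 117, 105, 108, 109, 108, 108, 114, 115, 87, 24, 67] [198, 203, 204, 169, 86, 24, 35, 33, 42, 44, 36, 34, 34, 29, 41, 31, 31, 33, 31, 36, 31, 33, 35, 31, 17, 29]
half 207 [144, 140, 145, 132, 117, 113, 117, 114, 119, 129, 131, 131, 132, 130, 129, 123, 104, 101, 89, 71, 70, 67, 65, 82, 83, 73] [136, 133, 139, 114, 58, 26, 33, 34, 33, 40, 39, 38, 41, 35, 35, 39, 25, 46, 64, 42, 20, 25, 23, 40, 49, 47]
half 209 [72, 109, 129, 124, 120, 115, 114, 117, 124, 132, 129, 129, 129, 130, 131, 123, 106, 100, 71, 55, 52, 62, 79, 88, 90, 97] [66, 101, 121, 101, 62, 28, 35, 36, 37, 38, 33, 37, 39, 36, 37, 37, 31, 35, 47, 54, 49, 57, 70, 79, 81, 91]
half 214 [106, 137, 135, 141, 127, 115, 115, 116, 116, 116, 125, 134, 127, 129, 128, 121, 109, 103, 107, 109, 103, 87, 79, 74
[... 389 characters left out ...]
6, 194, 151, 119, 120, 114, 78, 15, 50, 106, 122, 124, 124, 108, 99, 101, 100, 94, 122, 156, 169, 160, 114] [188, 195, 196, 196, 168, 93, 27, 33, 31, 31, 21, 24, 38, 36, 37, 36, 29, 29, 29, 30, 20, 74, 133, 157, 149, 106]
cl 221 [150, 124, 103, 102, 80, 100, 119, 122, 124, 106, 71, 89, 116, 121, 120, 114, 109, 92, 95, 98, 100, 153, 180, 176, 176, 134] [140, 116, 97, 99, 77, 40, 29, 38, 34, 33, 22, 25, 30, 35, 34, 29, 33, 18, 20, 24, 34, 119, 162, 165, 164, 124]
cl 222 [26, 16, 20, 10, 26, 93, 123, 115, 117, 113, 112, 113, 111, 99, 92, 95, 84, 77, 99, 101, 118, 202, 219, 175, 172, 162] [21, 17, 15, 6, 12, 24, 35, 24, 30, 31, 32, 26, 33, 20, 21, 26, 27, 31, 57, 59, 84, 184, 205, 162, 160, 149]
```

```bash
python3 - <<'E'
from h import *
for n,uv,z in(("half back",(206,219.65),107.1),("half front",(206,231.2),107.1),("cl back",(204,234.8),60),("cl front",(204,246.1),60)): print(n,side.plane([uv],z).round(1))
E
```

```text
half back [[628.6 111.1 107.1]]
half front [[624.3 140.9 107.1]]
cl back [[638.9 110.   60. ]]
cl front [[634.6 139.5  60. ]]
```

```bash
python3 - <<'E'
from h import *
q=(622.2,120.6)
bot.servo_line([*q,79],attitude=down(90.95),max_speed=60); stat()
lower(*q,(75,73,72,71,70,69),90.95)
E
```

```text
t 29.1 tcp [622.  120.6  78.6] gap 42.4 grip 40.8 F [-0.6  0.3 -0.7]
False t 29.5 tcp [622.2 120.6  75. ] gap 42.5 grip 40.8 F [-0.2  0.1 -1. ]
False t 29.8 tcp [622.1 120.6  72.9] gap 42.8 grip 40.8 F [-0.3  0.8 -0.6]
False t 30.1 tcp [622.2 120.6  72. ] gap 42.6 grip 40.8 F [ 0.2 -0.4 -0.5]
False t 30.3 tcp [622.2 120.6  70.9] gap 42.6 grip 40.8 F [-0.7  0.1 -0.9]
False t 30.6 tcp [622.3 120.6  70.7] gap 42.9 grip 42.2 F [-4.  -0.7 11.5]
```

```bash
python3 - <<'E'
from h import *
bot.servo_line([622.2,120.6,70.8],attitude=down(90.95),max_speed=20)
bot.command_gripper(0.7); bot.servo_line([622.2,120.6,160],attitude=down(90.95),max_speed=220)
p=[561.2,332.4]; R=down(21.2)
bot.goto([*p,90],R); bot.command_gripper(0.82,40); stat("above"); snap(8)
bot.servo_line([*p,16],attitude=R,max_speed=100,max_force=12)
h=bot.servo_line([*p,-3],attitude=R,max_speed=12,max_force=6); stat("touch",h)
E
```

```text
above t 33.4 tcp [561.4 332.1  90.1] gap 69.3 grip 0.0 F [ 0.6 -0.4  0.1]
touch True t 35.4 tcp [561.2 332.4   3.3] gap 69.6 grip 4.6 F [-0.5 -0.4  7.9]
```

```bash
python3 - <<'E'
from h import *
p=[561.2,332.4]; R=down(21.2)
bot.servo_line([*p,6.2],attitude=R,max_speed=30); stat()
bot.command_gripper(0.3,40); stat("grip")
bot.servo_line([*p,60],attitude=R,max_speed=80); stat("lift"); bot.servo_line([*p,170],attitude=R,max_speed=220)
bot.goto([623.9,2,170],down(90.95)); bot.servo_line([623.9,2,125],attitude=down(90.95),max_speed=120); bot.wait(.2); stat("over"); snap(9,("side",))
a=cv2.imread("pics/side8.png")[160:280,170:250]; b=cv2.imread("pics/side9.png")[110:260,170:270]; cv2.imwrite("pics/v9.png",np.hstack([cv2.resize(a,(400,600)),cv2.resize(b,(400,600))]))
E
```

```text
t 35.7 tcp [561.3 332.4   6.3] gap 70.0 grip 0.0 F [ 0.5 -0.9  0.5]
grip t 36.0 tcp [561.2 332.4   6.5] gap 58.1 grip 42.2 F [-2.  -0.7  8. ]
lift t 36.8 tcp [561.  332.3  59.7] gap 57.8 grip 42.9 F [-0.5 -0.5 -1.3]
over t 39.8 tcp [624.4   2.  125.9] gap 58.3 grip 43.0 F [-0.4 -0.2 -1. ]
```

View pics/v9.png

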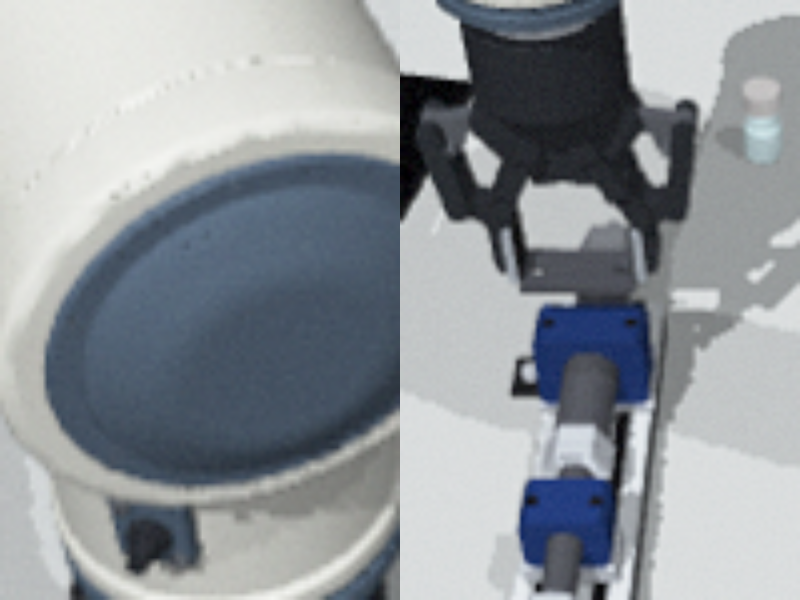

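```bash
python3 - <<'E'
from h import *
i=cv2.imread("pics/side9.png")
for u in (205,206,208,211,213): print("plate",u,i[166:188,u,0].tolist())
for u in (206,208,210,225): print("half",u,i[180:212,u,0].tolist(),i[180:192,u,2].tolist())
E
```

```text
plate 205 [201, 199, 198, 198, 199, 177, 107, 79, 91, 89, 85, 109, 124, 87, 93, 83, 72, 148, 205, 197, 170, 115]
plate 206 [199, 199, 196, 198, 201, 184, 125, 89, 93, 93, 86, 79, 81, 87, 86, 87, 69, 153, 207, 185, 132, 112]
plate 208 [197, 201, 198, 198, 202, 181, 124, 89, 88, 88, 91, 94, 87, 89, 91, 83, 72, 149, 207, 175, 107, 90]
plate 211 [200, 200, 199, 199, 203, 192, 146, 89, 83, 89, 90, 93, 85, 95, 92, 87, 74, 150, 205, 202, 154, 91]
plate 213 [200, 198, 202, 200, 204, 193, 148, 88, 86, 90, 96, 88, 86, 87, 97, 86, 76, 137, 188, 177, 121, 91]
half 206 [86, 87, 69, 153, 207, 185, 132, 112, 117, 94, 46, 62, 106, 116, 112, 113, 100, 96, 98, 99, 97, 98, 102, 102, 106, 98, 100, 103, 103, 93, 151, 195] [79, 73, 61, 148, 205, 170, 81, 29, 33, 25, 29, 27]
half 208 [91, 83, 72, 149, 207, 175, 107, 90, 116, 106, 76, 95, 115, 118, 113, 109, 102, 103, 102, 99, 97, 103, 101, 102, 108, 102, 99, 100, 102, 98, 128, 158] [82, 74, 64, 146, 204, 169, 78, 22, 32, 34, 28, 28]
half 210 [93, 86, 72, 152, 208, 188, 124, 90, 114, 112, 113, 119, 117, 112, 114, 107, 103, 100, 104, 103, 98, 95, 92, 88, 85, 86, 88, 82, 83, 85, 78, 84] [82, 77, 63, 148, 202, 176, 95, 19, 32, 29, 32, 40]
half 225 [93, 90, 86, 69, 50, 55, 68, 95, 123, 111, 104, 108, 115, 115, 113, 110, 101, 99, 99, 102, 101, 97, 95, 92, 97, 86, 87, 80, 73, 76, 101, 133] [80, 80, 77, 61, 45, 45, 32, 21, 44, 29, 26, 30]
```

```bash
python3 - <<'E'
from h import *
for n,uv,z in(("pl back",(208,171.8),124.4),("pl front",(208,181.4),124.4),("pl bot",(208,182.9),119.4),("half back",(208,185.6),84),("half front",(208,195.4),84)): print(n,side.plane([uv],z).round(1))
E
```

```text
pl back [[639.4 -10.1 124.4]]
pl front [[635.2  19.7 124.4]]
pl bot [[636.   18.9 119.4]]
half back [[644.6 -10.4  84. ]]
half front [[640.3  20.   84. ]]
```

```bash
python3 - <<'E'
from h import *
q=(623.8,2.1)
bot.servo_line([*q,97],attitude=down(90.95),max_speed=60); stat()
lower(*q,(93,91.5,90.5,89.5,88.7),90.95)
z=bot.current_eef_pos()[2]; bot.servo_line([*q,z+.2],attitude=down(90.95),max_speed=20)
bot.command_gripper(0.82); stat("open"); bot.servo_line([*q,170],attitude=down(90.95),max_speed=200)
p=[435.3,299.4]; R=down(33.2)
bot.goto([*p,90],R); bot.command_gripper(0.64,40); stat("above"); snap(10)
bot.servo_line([*p,14],attitude=R,max_speed=100,max_force=12)
h=bot.servo_line([*p,-6],attitude=R,max_speed=12,max_force=6); stat("touch",h)
z=bot.current_eef_pos()[2]
bot.servo_line([*p,z+2.6],attitude=R,max_speed=30); stat()
bot.command_gripper(0.2,40); stat("grip")
E
```

```text
t 40.4 tcp [623.7   2.1  96.8] gap 58.1 grip 43.0 F [-0.3 -0.  -1. ]
False t 40.8 tcp [623.8   2.1  93. ] gap 58.0 grip 43.0 F [ 0.1  0.  -0.8]
False t 41.1 tcp [623.8   2.1  91.4] gap 57.9 grip 43.0 F [ 1.3  0.7 -1. ]
False t 41.3 tcp [623.9   2.1  90.6] gap 58.3 grip 43.0 F [ 0.7 -0.   0.4]
False t 41.6 tcp [624.    2.1  90.4] gap 58.0 grip 44.5 F [-3.6  1.2 15. ]
open t 42.1 tcp [623.8   2.1  90.5] gap 70.0 grip 0.0 F [0.7 0.1 0.3]
above t 44.4 tcp [435.6 299.1  90.1] gap 54.5 grip 0.0 F [ 0.5  0.  -0.9]
touch True t 46.2 tcp [435.3 299.4   7.1] gap 54.4 grip 4.2 F [-0.3  0.7  8.2]
t 46.5 tcp [435.3 299.4   9.7] gap 54.6 grip 0.0 F [0.3 0.2 0.5]
grip t 46.8 tcp [435.3 299.4   9.9] gap 42.1 grip 39.4 F [-1.4 -0.9  8.6]
```

```bash
python3 - <<'E'
from h import *
p=[435.3,299.4]; R=down(33.2); q=(622.2,121.0)
bot.servo_line([*p,60],attitude=R,max_speed=80); stat("lift"); bot.servo_line([*p,170],attitude=R,max_speed=220)
bot.goto([*q,170],down(90.95)); bot.servo_line([*q,120],attitude=down(90.95),max_speed=120); bot.wait(.2); stat("over"); snap(11,("side",))
i=cv2.imread("pics/side11.png")
a=cv2.imread("pics/side10.png")[160:280,170:250]; b=i[150:300,170:270]; cv2.imwrite("pics/v11.png",np.hstack([cv2.resize(a,(400,600)),cv2.resize(b,(400,600))]))
for u in (200,203,205,208,210,212): print("plate",u,i[200:232,u,0].tolist())
for u in (201,203,206,216): print("half",u,i[224:252,u,0].tolist(),i[224:240,u,2].tolist())
E
```

```text
lift t 47.5 tcp [435.2 299.3  59.8] gap 42.4 grip 40.6 F [-0.3 -0.2 -0.2]
over t 50.3 tcp [622.7 121.1 120.9] gap 42.0 grip 40.6 F [ 0.1  0.4 -0.3]
plate 200 [54, 100, 143, 139, 98, 48, 25, 39, 52, 155, 208, 203, 205, 204, 206, 176, 106, 65, 74, 82, 73, 92, 166, 167, 100, 104, 101, 93, 97, 169, 210, 197]
plate 203 [112, 173, 191, 186, 169, 124, 22, 34, 51, 162, 209, 205, 199, 204, 205, 182, 124, 89, 91, 95, 99, 105, 104, 101, 104, 100, 106, 94, 100, 113, 117, 115]
plate 205 [61, 76, 69, 70, 77, 72, 75, 78, 71, 100, 183, 203, 170, 203, 216, 180, 130, 85, 94, 97, 99, 101, 100, 105, 104, 105, 100, 94, 99, 96, 72, 97]
plate 208 [57, 73, 79, 79, 73, 73, 74, 78, 76, 72, 83, 118, 125, 125, 130, 123, 98, 92, 93, 90, 95, 101, 103, 104, 105, 102, 100, 101, 93, 86, 69, 99]
plate 210 [47, 54, 64, 67, 73, 74, 73, 81, 74, 64, 55, 55, 52, 56, 52, 62, 81, 92, 93, 91, 96, 103, 102, 106, 108, 107, 102, 97, 88, 78, 73, 98]
plate 212 [55, 47, 51, 51, 51, 53, 60, 60, 56, 58, 57, 54, 56, 56, 64, 65, 87, 94, 93, 91, 94, 97, 107, 103, 101, 101, 106, 98, 84, 75, 73, 98]
half 201 [102, 104, 99, 90, 97, 164, 183, 136, 110, 98, 74, 50, 85, 117, 117, 123, 123, 108, 105, 109, 105, 102, 104, 104, 95, 108, 162, 223] [90, 93, 89, 84, 91, 157, 169, 104, 54, 40, 18, 11, 19, 32, 30, 33]
half 203 [104, 100, 106, 94, 100, 113, 117, 115, 120, 94, 42, 28, 98, 131, 134, 132, 127, 112, 111, 108, 106, 110, 105, 106, 103, 106, 102, 148] [96, 90, 93, 84, 94, 81, 32, 31, 35, 27, 27, 19, 31, 35, 41, 41]
half 206 [106, 106, 103, 94, 88, 87, 72, 98, 118, 114, 114, 126, 132, 128, 131, 133, 131, 110, 110, 103, 92, 98, 92, 91, 86, 88, 85, 82] [93, 94, 92, 84, 79, 68, 20, 30, 36, 30, 34, 38, 37, 35, 39, 40]
half 216 [99, 104, 103, 101, 86, 78, 75, 98, 119, 124, 129, 121, 124, 129, 130, 131, 126, 113, 106, 105, 110, 107, 101, 103, 93, 77, 76, 96] [84, 92, 94, 90, 81, 54, 19, 27, 34, 31, 40, 33, 34, 33, 34, 38]
```

View pics/v11.png

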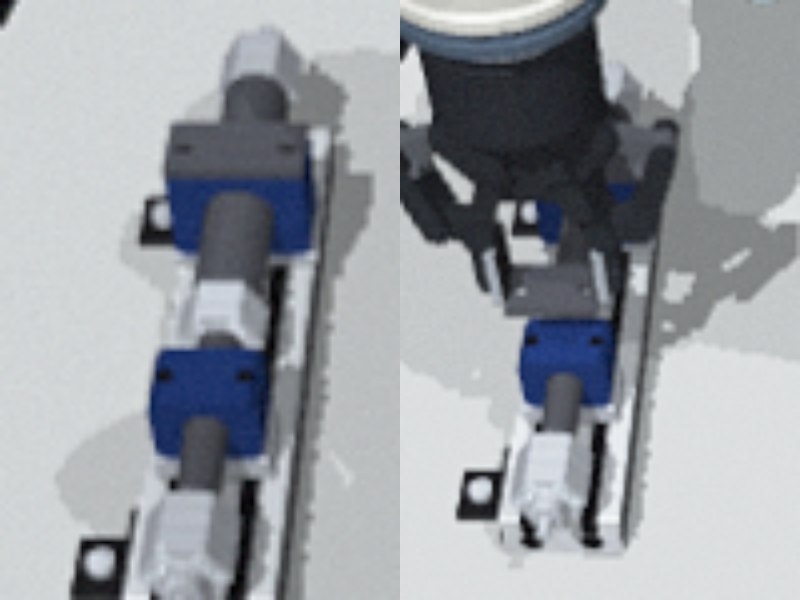

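```bash
python3 - <<'E'
from h import *
i=cv2.imread("pics/side10.png")
for u in (203,206,216): print("half",u,i[226:244,u,2].tolist())
for n,uv,z in(("pl back",(204,215.6),116),("pl front",(204,227),116),("pl bot",(202,228.8),111),("half front",(204,240.6),77)): print(n,side.plane([uv],z).round(1))
E
```

```text
half 203 [186, 187, 192, 140, 23, 27, 34, 20, 17, 27, 30, 33, 32, 33, 33, 24, 27, 30]
half 206 [154, 167, 182, 139, 16, 30, 29, 31, 28, 31, 36, 21, 29, 26, 24, 31, 23, 29]
half 216 [159, 76, 57, 49, 25, 30, 32, 34, 34, 35, 30, 21, 32, 27, 24, 22, 28, 33]
pl back [[631.7 108.6 116. ]]
pl front [[627.4 138.2 116. ]]
pl bot [[631.8 138.4 111. ]]
half front [[632.4 139.4  77. ]]
```

```bash
python3 - <<'E'
from h import *
q=(622.2,122.1)
bot.servo_line([*q,94],attitude=down(90.95),max_speed=60); stat()
lower(*q,(90,88,87,86,85.2),90.95)
z=bot.current_eef_pos()[2]; bot.servo_line([*q,z+.2],attitude=down(90.95),max_speed=20)
bot.command_gripper(0.72); stat("open"); bot.servo_line([*q,170],attitude=down(90.95),max_speed=180)
bot.goto([430,-350,250],down(20)); stat("away"); snap(12)
a=cv2.imread("pics/side12.png")[90:300,150:290]; b=cv2.imread("pics/top12.png")[120:230,180:340]; cv2.imwrite("pics/v12.png",np.hstack([cv2.resize(a,(400,600)),cv2.copyMakeBorder(cv2.resize(b,(400,275)),0,325,0,0,cv2.BORDER_CONSTANT)]))
E
```

```text
t 50.9 tcp [622.1 122.1  93.7] gap 42.4 grip 40.6 F [-0.3 -0.7  0.1]
False t 51.3 tcp [622.2 122.1  90. ] gap 41.9 grip 40.6 F [-0.2 -0.5  0. ]
False t 51.6 tcp [622.1 122.1  87.9] gap 41.9 grip 40.6 F [-1.   0.8 -0.5]
False t 51.8 tcp [622.2 122.1  87. ] gap 42.5 grip 40.6 F [ 0.6  0.4 -0.7]
False t 52.1 tcp [622.3 122.1  86.9] gap 42.2 grip 42.1 F [-3.9 -1.1 12.9]
open t 52.7 tcp [622.2 122.1  86.9] gap 61.4 grip 0.0 F [-1.2 -1.1 -0.3]
away t 55.1 tcp [ 430.5 -349.4  249.8] gap 61.6 grip 0.0 F [-0.3 -0.2  0.2]
```

View pics/v12.png

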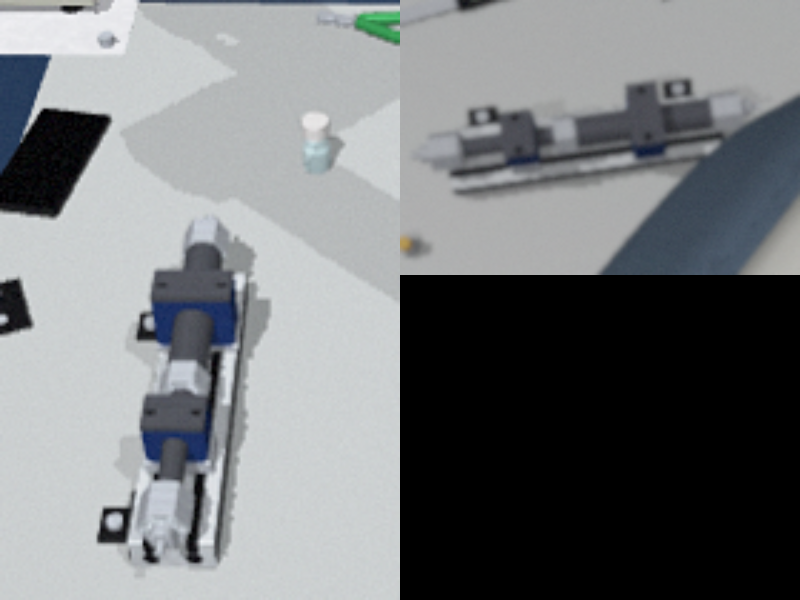

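The picture shows both clamps closed over the column with their plates squarely on top. The vial is still standing at crop (316,140), and the arm is clear of everything.

```bash
python3 -c "
from cell import bot
print(bot.job_done())"
```

```text
the job is handed in; nothing more can be done
None
```

The job is handed in at about 55 s on the robot's clock: the column lies in both clamps, each closed with its own blue half and steel plate, everything is released, and the vial is still standing.

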